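# Hold the sprung player cover at the pointer

## Task

Take the remote control off the disc player's cover and lay it flat, buttons up, in the grey parts tray, without dropping it in. Then take the T-shaped pull and raise the sprung cover until it is in line with the pointer arm at its side, and keep holding it still there: finish while holding the pull, because the cover snaps shut if let go. Leave the pointer arm, the power supply, the spray can and the screwdriver as they are.

Things in the scene. Friction and masses are not known exactly. Their poses are not given: they have to be found in the camera images.
- player: Disc player under repair: low grey metal case, 240 (its x) x 260 (its y) x 70 mm high, fixed to the bench. Origin: centre of its underside. Its x points from its front panel (robot's side) to the hinge side, its y to its left side, where the pointer arm is, z up. Inside are a green board and a drive. The aluminium cover lies on top, its upper face 76 mm above the bench when shut; a black strip 28 mm deep lies in front of it at the same height.
- hinge (a point): Point on the cover's hinge axis, mid-width, 112 mm behind (player +x) and 73 mm above the player's origin. The axis runs along the player's y. The same axis carries the pointer arm.
- cover (a joint): Angle of the cover: aluminium plate 200 x 260 x 6 mm, its mid-plane through the hinge axis. 0 = shut (level); grows as the front edge rises and swings back; stop at 1.2 rad. A spring pulls it shut: with its weight, about 5 N at the pull, square to the cover, starts it and about 6 to 7 N holds it at 0.8 rad. It does not stay by itself.
- cover_edge (a point): Front left corner of the cover, 200 mm from the hinge axis and 130 mm to the left of the mid-line; its x axis lies along the cover from the front edge to the hinge, y along the hinge axis, z out of the upper face.
- pull (a point): Plain dark steel T-shaped pull on the cover, mid-width near the front edge: a round crossbar 16 mm in diameter and 40 mm long, parallel to the hinge, on a 10 mm central stem. Origin: centre of the crossbar, 184 mm from the hinge axis along the cover and 30 mm above the cover's upper face (106 mm above the bench when shut). Same axes as the cover. Pinched by its two flat ends, the bar can turn between the fingers as the cover swings.
- pointer (a joint): Angle of the pointer arm, measured exactly like the cover's (0 = level, grows upward): a thin dark steel bar 200 x 4 x 8 mm beside the player's left side, 145 mm from its mid-line, turning on the hinge axis, with a black clamp boss there and a light arc scale of 120 mm radius beside it. It is set somewhere from 0.35 to 0.8 rad, marks the angle wanted for the cover, and stays where it is set unless pushed.
- pointer_tip (a point): Free end of the pointer arm, 200 mm from the hinge axis; its x axis points along the arm to the hinge. The cover is in line when its left edge is parallel with the arm.
- remote: Black remote control lying on the shut cover behind the pull, roughly across the player: 150 (its x) x 45 (its y) x 18 mm, grey buttons on top, 80 to 150 g. Origin: centre of its underside, z up through the buttons.
- tray: Shallow open grey plastic parts tray, fixed, 220 (its x) x 140 (its y) x 25 mm high, walls and floor 4 mm. Origin: centre of its underside. It stands either left or right of the player. The remote fits in with its length along the tray's length.
- supply: Bystander: loose steel power supply box 150 x 100 x 45 mm, on the other side of the player from the tray. Origin: centre of its underside.
- spray: Bystander: upright aluminium spray can, 56 mm in diameter, 160 mm high. Origin: centre of its underside.
- driver: Bystander: screwdriver lying on the bench along its x, tip to +x. Origin: under it on the bench.
Mind the look-alikes: they are no part of the job. Of the things like the remote, leave any that is orange or purple; of the rest the larger one is meant.

How it is judged:
By the outcome, as a careful person would: the job done as asked, in the order asked, and still so for the second after the job is handed in, while the arm keeps its last pose, push and grip.
It also fails if it takes over 64 s, if anything falls off the work surface, if the arm or the gripper's body presses on something with over 40 N, if the wrist force passes 120 N, or if a joint passes its speed limit or range.

## Robot

A 6-joint arm with a two-finger parallel gripper is mounted at the origin on the work surface. World frame = base frame: x ahead of the robot, y to its left, z up, the work surface at z = 0. Lengths are in mm, angles in rad, forces in N, time in s.
With the tool pointing down it reaches from about 350 to 775 mm from the base axis. Payload 7.3 kg.
Tool frame: the origin (TCP) lies between the finger pads; the fingertips stand 22 mm ahead of it and the grasp point (between the pads) lies 3 mm ahead of it; z points along the fingers, x is the direction in which the jaws open and shut, and the axes are right-handed (so a half turn about z gives the same grasp; the last joint's range is limited). The gripper opens to 92 mm and grips with 3 to 60 N. Pads are 19 mm wide; open, the fingers measure 130 mm over their backs; the gripper's body (75 mm by 190 mm) begins 47 mm behind the grasp point.
Start: joints at [-0.146, 0.342, 1.524, -0, 1.275, -0.146], TCP at [525.02, 0.019, 215.841] pointing down, gripper open.
Joint ranges: [-2.53, 2.53], [-0.77, 2.02], [0.04, 2.7], [-1, 4.14], [0.28, 2.66], [-3.11, 3.11]. Speed limits (rad/s): [2.57, 2.57, 3.14, 3.14, 3.14, 3.14].

## Interface

Orientations are given as [roll, pitch, yaw] about the fixed x, y, z axes, in that order (R = Rz(yaw) Ry(pitch) Rx(roll)).
In Python, from plant import * gives the robot as it stands. The module is installed in compiled form; this text tells all that it offers.
- The arm moves only by the shell command python3 -m handwheel 'ROWS' [OPENING]. ROWS is a JSON object of lists of equal length, an entry for each row: "translation": the shift along the world's x, y, z in units of 15 cm (1.0 is 15 cm), a list of three; "twist": the turn about the world's z in units of 90 degrees (1.0 is 90 degrees). In form: {"translation": [[tx, ty, tz], ...], "twist": [twist, ...]}. A call has exactly 8 rows; each row shifts and turns the pose as measured when the row begins; what a row does not reach is not made up. A row lasts 1/8 s, in which the tool goes at most 62.5 mm and 10.7 degrees, less where a joint would pass 70% of its speed; a pose out of reach is approached as far as the arm can. A call with a number of a shift or a turn outside -1 to 1 is refused whole. A call with a gripper value outside its range is refused whole. OPENING is the closure in counts, from 0 (fully open) to 255 (shut), set as the call begins (- or left out, the last holds). The fingers move at their own pace and stop on an object; the grip force is fixed at half the most. Time passes only in rows, so rows that do not move let the fingers close, or fill a call up. It gives the time, the measured TCP pose, the force and the opening at its end, in the units of the state.
- get_obs(): the state, without advancing time (a new reading comes with each control period).
- capture(name): name is "scene" or "side" or "wrist"; returns a dict with "img" (420x560x3 uint8, red, green, blue), "vertical_fov" (degrees; the focal length in pixels is half the picture's height over the tangent of half this angle, whatever the lens; pixels are square), "cx", "cy" (the principal point, pixels), "world_from_camera" (4x4, takes a point from camera to world coordinates). Camera axes: x right, y up, looking along -z (the intrinsics and any distortion apply to the point x, -y, -z); pixel columns grow to the right and rows downward; lengths in mm; the calibration is good to about 2 mm. A picture is of the moment at which its call begins. There is no depth.
- close_job(): hands the job in, once; it reports no verdict.
Trained networks look in the newest picture that a camera, given by its name, has taken for a name from the list of things; names that differ only in an ending like _2 or _b are one class to them, and where a whole thing is asked for, a point or a joint stands for the part that bears it (a point fixed in the world has none). Each returns a list of dicts, best first, with "score" (0 to 1); they miss things now and then, are a little off and sometimes report something else, mostly with a low value. They report only what shows in the picture. A call takes as long as a camera call. They do not tell look-alikes from the thing itself.
- search_frame(camera, label): "position" ([x, y, z] in mm, in the coordinates of the camera as it stood for that picture, good to about 4 mm: the middle of the surface that is visible of it).
- spot_point(camera, label): "position" ([x, y, z] in mm, in the coordinates of the camera as it stood for that picture, good to about 4 mm: a listed point, or the origin of a listed thing).
The state is a dict: "time": time; "joint_positions": joint angles; "dq": joint speeds; "tau": joint torques, N m; "tool_pos": TCP position; "tcp_rot": TCP orientation; "contact_force": force on the tool from outside, world axes, zero at the start; "moment": the same for the moment, N m; "grip_width": finger opening in mm.
Only numpy, scipy, OpenCV 4.12 (cv2) and the standard library are available. Lean on these libraries where they do the work, as an engineer would, in place of code of your own. Each camera call takes 0.05 s, during which the arm holds its last target.

## Working session

There is one attempt and no reset: what is moved stays moved. The work goes in short steps, Python scripts to look and compute and a shell command to move; the robot and the scene stay as the last step left them, time stands still between calls to the robot, and variables do not carry over. Pictures are saved under pics/ and viewed, and the job is handed in when it is done.

```bash
mkdir -p pics; ls
cat > h.py <<'E'
import numpy as np, cv2
from plant import *
def cap(n,fn=None):
    c=capture(n)
    if fn: cv2.imwrite('pics/'+fn,cv2.cvtColor(c['img'],cv2.COLOR_RGB2BGR))
    return c
def w(c,p):
    return (np.array(c['world_from_camera'])@np.r_[p,1])[:3]
def f(c): return 210/np.tan(np.radians(c['vertical_fov'])/2)
def pix(c,P):
    q=(np.linalg.inv(c['world_from_camera'])@np.r_[P,1])[:3]
    return c['cx']+f(c)*q[0]/-q[2], c['cy']+f(c)*q[1]/q[2]
def ray(c,u,v,z):
    M=np.array(c['world_from_camera']); d=M[:3,:3]@np.array([(u-c['cx'])/f(c),-(v-c['cy'])/f(c),-1]); o=M[:3,3]
    return o+d*(z-o[2])/d[2]
E
python3 - <<'E'
from h import *
np.set_printoptions(precision=1,suppress=True)
for n in ['scene','side']:
    c=cap(n,n+'0.png'); print(n,c['vertical_fov'],c['cx'],c['cy'],[k for k in c]); print(np.array(c['world_from_camera']))
    for l in ['player','hinge','cover_edge','pull','pointer_tip','remote','tray','supply','spray','driver']:
        print(l,[(w(c,d['position']),[round(float(x)) for x in pix(c,w(c,d['position']))],round(d['score'],2)) for d in spot_point(n,l)])
print(get_obs())
E
```

```text
pics
scene 54.389956433581574 273.5410253392999 214.4939459917201 ['img', 'vertical_fov', 'cx', 'cy', 'world_from_camera']
[[   0.2   -0.7    0.6 1269.6]
 [   1.     0.2   -0.2 -147.2]
 [   0.     0.7    0.7  825.7]
 [   0.     0.     0.     1. ]]
player [(array([574.4,   6.5,   4.7]), [265, 220], 0.85)]
hinge [(array([684.1,  -1.9,  68.6]), [272, 237], 0.87)]
cover_edge [(array([500.6, 151.9,  69.9]), [311, 174], 0.59)]
pull [(array([500.6,  18.2, 105.3]), [262, 173], 0.84)]
pointer_tip [(array([549.8, 158.8, 206.6]), [324, 145], 0.57)]
remote [(array([ 810.6, -165. ,   -2.5]), [215, 314], 0.97), (array([809.4,  55.2,   2. ]), [309, 291], 0.88), (array([779.7, 212.1,   0.6]), [367, 268], 0.82), (array([593.7,  13.6,  77.3]), [269, 206], 0.74)]
tray [(array([477.3, 359.3,  -1.3]), [373, 175], 0.75)]
supply [(array([ 480.3, -355. ,    2.4]), [125, 220], 0.73)]
spray [(array([705.7, 333.6,   0.3]), [400, 235], 0.82)]
driver [(array([ 685.7, -361.5,   -1.3]), [124, 285], 0.76)]
side 56.57741858312774 278.46833154585477 207.4595179231237 ['img', 'vertical_fov', 'cx', 'cy', 'world_from_ca
[... 502 characters left out ...]
, -165.5,   -0.3]), [384, 241], 0.76), (array([581.8,  10.8,  74.3]), [267, 208], 0.74)]
tray [(array([476.7, 354.9,   4.7]), [182, 157], 0.63)]
supply [(array([ 474.4, -353.5,    1.4]), [305, 381], 0.94)]
spray []
driver [(array([ 682.9, -361.3,    1.7]), [394, 334], 0.62), (array([680.5,   1.4,  79. ]), [304, 195], 0.48)]
{'time': 1.1, 'joint_positions': array([-0.1,  0.3,  1.5,  0. ,  1.3, -0.1]), 'dq': array([-0.,  0.,  0.,  0.,  0., -0.]), 'tau': array([ -0. , -43.1, -24.4,   0.1,   0. ,  -0. ]), 'tool_pos': array([525. ,   0. , 215.9]), 'tcp_rot': array([ 3.1, -0. ,  0. ]), 'contact_force': array([ 0.1,  0.5, -0.4]), 'moment': array([ 0. ,  0. , -0.1]), 'grip_width': 92.00830423750433}
```

View pics/scene0.png

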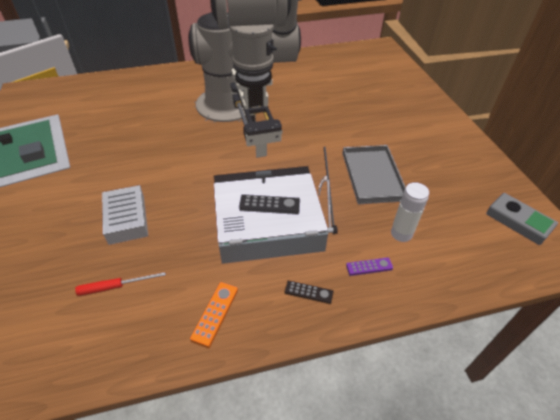

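View pics/side0.png

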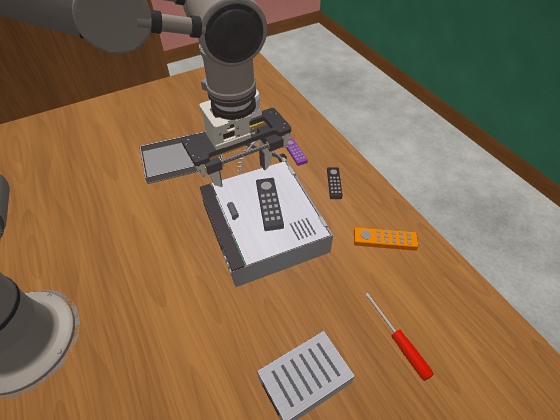

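Run:
```python
import cv2
a=cv2.imread('pics/scene0.png');b=cv2.imread('pics/side0.png')
cv2.imwrite('pics/crop0.png',cv2.hconcat([cv2.resize(a[110:270,200:360],(400,400),interpolation=2),cv2.resize(b[120:280,190:350],(400,400),interpolation=2)]))
```

```text
(no output)
```

View pics/crop0.png

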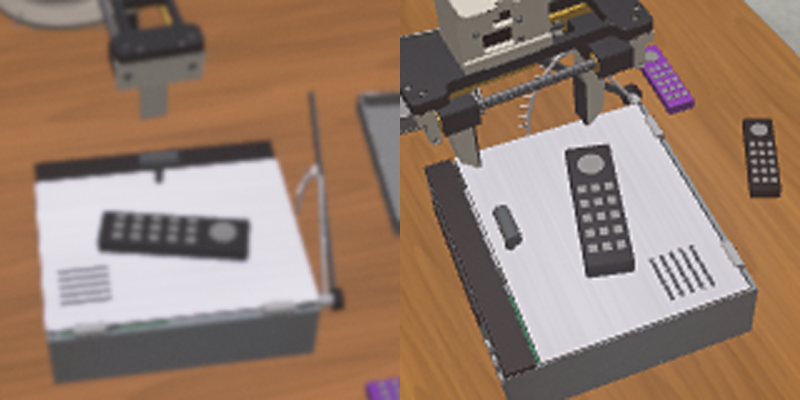

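Remote candidates in the scene view are: black on the cover (269,204), small black on the bench (309,291), orange (215,314) and purple (369,267). The meant one is the large black remote on the cover, buttons up; the crop confirms it. The tray is on the left (374,175) and the pointer is at about (325,150)–(333,230). Next I measure the remote's yaw and the other poses.

Run:
```python
from h import *
np.set_printoptions(precision=3,suppress=True)
def seg(c,box,z,thr=90):
    u0,u1,v0,v1=box; g=cv2.cvtColor(c['img'],cv2.COLOR_RGB2GRAY)[v0:v1,u0:u1]
    m=(g<thr).astype(np.uint8); m=cv2.morphologyEx(m,cv2.MORPH_CLOSE,np.ones((5,5)))
    n,l,s,_=cv2.connectedComponentsWithStats(m); k=1+np.argmax(s[1:,4])
    cn,_=cv2.findContours((l==k).astype(np.uint8),cv2.RETR_EXTERNAL,cv2.CHAIN_APPROX_NONE)
    P=np.array([ray(c,a[0][0]+u0,a[0][1]+v0,z)[:2] for a in cn[0]],np.float32)
    return cv2.minAreaRect(P), s[k]
c=cap('scene'); print(seg(c,(235,305,190,220),90))
c=cap('side'); print(seg(c,(250,290,172,236),90))
c=cap('wrist','wrist0.png'); print(c['world_from_camera'],c['vertical_fov'])
for l in ['remote','pull']:
    print(l,[(w(c,d['position']),pix(c,w(c,d['position'])),round(d['score'],2)) for d in spot_point('wrist',l)])
```

```text
(((597.7362060546875, 12.309120178222656), (144.03607177734375, 50.161888122558594), 71.08434295654297), array([  5,   5,  59,  19, 765], dtype=int32))
(((588.8836669921875, 12.120491027832031), (158.37152099609375, 44.562095642089844), 70.98966979980469), array([  6,   6,  28,  53, 908], dtype=int32))
[[  1.      0.     -0.001 525.566]
 [  0.      0.96    0.28   75.515]
 [  0.001  -0.28    0.96  385.86 ]
 [  0.      0.      0.      1.   ]] 66.52392446866047
remote [(array([810.752,  54.154,   1.681]), (np.float64(522.0026854891634), np.float64(140.1926885979088)), 0.77), (array([589.867,  16.714,  77.278]), (np.float64(344.47173113847293), np.float64(183.84335854964988)), 0.65)]
pull [(array([499.53 ,  20.845, 105.743]), (np.float64(249.3285558735584), np.float64(185.2800337133311)), 0.64)]
```

View pics/wrist0.png

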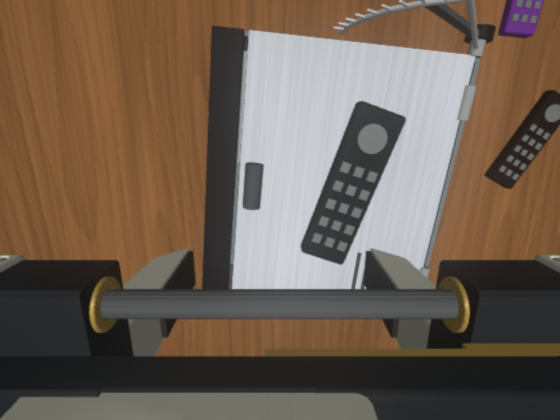

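```bash
python3 - <<'E'
from h import *
c=cap('wrist')
for z in(94,):
  P=np.array([ray(c,u,v,z)[:2] for u,v in [(361,101),(405,118),(345,263),(303,247)]]); print(P,P.mean(0))
print(np.linalg.norm(P[0]-P[1]),np.linalg.norm(P[0]-P[3]),np.degrees(np.arctan2(*(P[0]-P[3])[::-1])))
E
python3 -m handwheel '{"translation": [[0.2,0.04,0],[0.13,0.03,0],[0.1,0.02,0],[0,0,-0.1],[0,0,-0.1],[0,0,0],[0,0,0],[0,0,0]], "twist": [-0.08,-0.07,-0.06,0,0,0,0,0]}' 60
```

```text
[[596.46977634  92.18593789]
 [635.91708252  78.17963087]
 [591.47970235 -59.80944296]
 [549.3800547  -42.73330909]] [593.31165398  16.95570418]
41.86008362690442 142.9008225692072 70.75991320328949
time: 2.4
tool_pos: [588.9, 13.5, 183.1]
tcp_rot: [3.141, 0.003, -0.336]
contact_force: [0.6, -0.0, -0.7]
grip_width: 70.7
```

```bash
python3 -m handwheel '{"translation": [[0.01,0.01,-0.2],[0.01,0,-0.17],[0,0,-0.1],[0,0,-0.07],[0,0,0],[0,0,0],[0,0,0],[0,0,0]], "twist": [0,0,0,0,0,0,0,0]}'
python3 - <<'E'
from h import *
cap('wrist','w1.png');cap('side','s1.png')
E
```

```text
time: 3.4
tool_pos: [594.8, 14.6, 105.1]
tcp_rot: [-3.14, -0.008, -0.335]
contact_force: [-0.2, -0.4, 0.7]
grip_width: 69.9
```

View pics/w1.png

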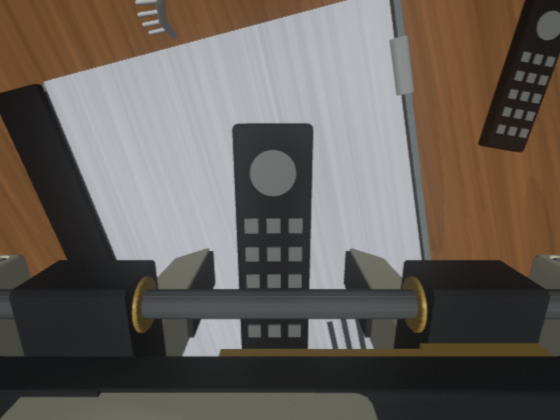

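View pics/s1.png

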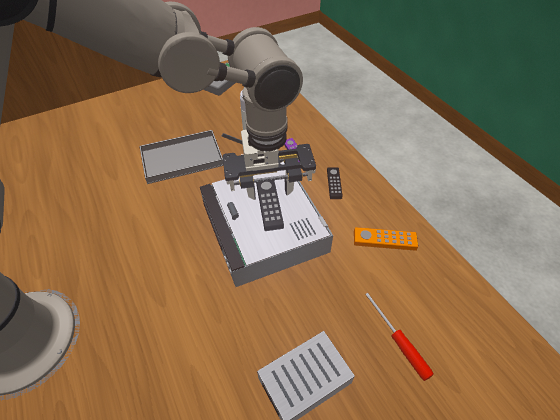

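The remote is centred between the open fingers (u≈273 against 280) and square to the jaws. I lower 4 mm and close.

```bash
python3 -m handwheel '{"translation": [[-0.01,0,-0.025],[0,0,0],[0,0,0],[0,0,0],[0,0,0],[0,0,0],[0,0,0],[0,0,0]], "twist": [0,0,0,0,0,0,0,0]}' 
python3 -m handwheel '{"translation": [[0,0,0],[0,0,0],[0,0,0],[0,0,0],[0,0,0],[0,0,0],[0,0,0],[0,0,0.03]], "twist": [0,0,0,0,0,0,0,0]}' 255
```

```text
time: 4.5
tool_pos: [593.1, 14.6, 101.0]
tcp_rot: [-3.14, -0.007, -0.335]
contact_force: [0.1, -0.9, 0.5]
grip_width: 70.5
time: 5.5
tool_pos: [592.8, 14.6, 105.4]
tcp_rot: [-3.14, -0.007, -0.335]
contact_force: [-0.3, -0.1, -0.8]
grip_width: 0.8
```

Run:
```python
from h import *
cap('wrist','w2.png');c=cap('side');cv2.imwrite('pics/s2.png',cv2.resize(c['img'][120:280,190:350,::-1],(560,560),interpolation=2)); print(get_obs()['grip_width'])
```

```text
0.5595767692663713
```

View pics/w2.png

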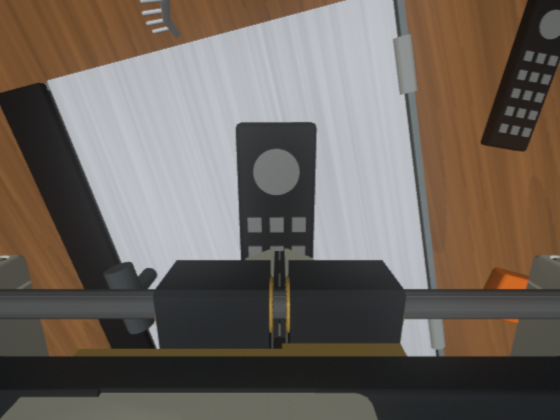

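View pics/s2.png

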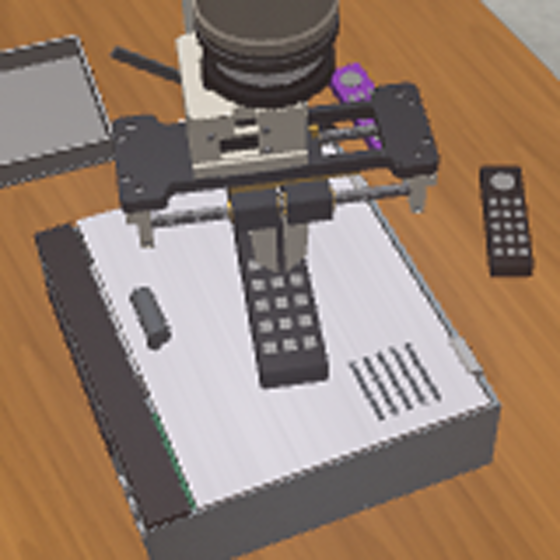

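Run:
```python
from h import *
c=cap('side'); o=get_obs();print(o['tool_pos'],o['joint_positions'],o['contact_force'])
x,y,_=o['tool_pos']
for z in (83,95,105,120): print(z,pix(c,[x,y,z]))
d=cap('scene','sc2.png')
for z in (83,95,105,120): print(z,pix(d,[x,y,z]))
cv2.imwrite('pics/sc2c.png',cv2.resize(d['img'][130:270,200:340,::-1],(560,560),interpolation=2))
for l in ['remote','pull','hinge']:
    print(l,[(w(d,q['position']),round(q['score'],2)) for q in search_frame('scene',l)])
```

```text
[593.32678619  14.57332029 105.98176118] [-1.04331125e-01  5.63095773e-01  1.48598326e+00 -3.97934950e-04
  1.08409960e+00  2.31018402e-01] [-0.74750561 -0.35187301  0.40160303]
83 (np.float64(270.14772479514414), np.float64(203.0318723351231))
95 (np.float64(270.01895061369044), np.float64(199.75134754947828))
105 (np.float64(269.909644795291), np.float64(196.96677969257675))
120 (np.float64(269.7421796240705), np.float64(192.70060118754225))
83 (np.float64(269.613028928156), np.float64(204.3392207597268))
95 (np.float64(269.58319881619224), np.float64(201.0130303629149))
105 (np.float64(269.5579322688477), np.float64(198.19569775483808))
120 (np.float64(269.51931736167796), np.float64(193.88996355049196))
remote [(array([606.41873454,  17.30881771,  94.59317021]), 0.96), (array([815.83862031,  58.59460528,  15.67210086]), 0.83), (array([785.69840066, 211.25270631,  11.04594172]), 0.65)]
pull [(array([621.82692747, -12.77167308,  78.57406709]), 0.67)]
hinge [(array([646.41006768,  -0.93179691,  71.86910253]), 0.93), (array([621.82439832, -13.28579733,  77.65991729]), 0.59), (array([650.46557791, 148.27727063, 122.40539643]), 0.21)]
```

View pics/sc2c.png

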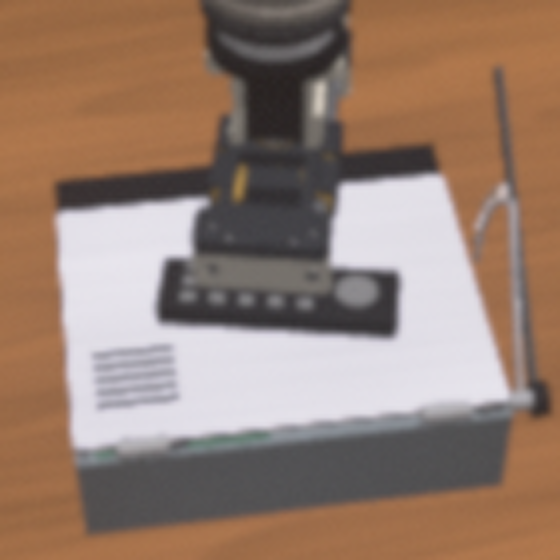

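Run:
```python
from h import *
c=cap('side'); o=get_obs(); x,y,z0=o['tool_pos']
im=cv2.resize(c['img'][160:220,240:300,::-1],(600,600),interpolation=cv2.INTER_CUBIC)
t=-.335; ux=np.array([np.cos(t),np.sin(t)]); uy=np.array([-np.sin(t),np.cos(t)])
def mark(im,c,o0,s,P,col):
    u,v=pix(c,P); cv2.circle(im,(int((u-o0[0]+.5)*s),int((v-o0[1]+.5)*s)),4,col,-1)
d=cap('scene'); im2=cv2.resize(d['img'][170:230,240:300,::-1],(600,600),interpolation=cv2.INTER_CUBIC)
for z,col in ((z0-22,(0,0,255)),(z0,(0,255,0)),(z0+22,(255,0,0))):
  for b in (-9.5,9.5):
    q=np.r_[np.array([x,y])+b*uy,z]
    mark(im,c,(240,160),10,q,col);mark(im2,d,(240,170),10,q,col)
cv2.imwrite('pics/t1.png',cv2.resize(cv2.hconcat([im,im2]),(800,400)))
```

```text
(no output)
```

View pics/t1.png

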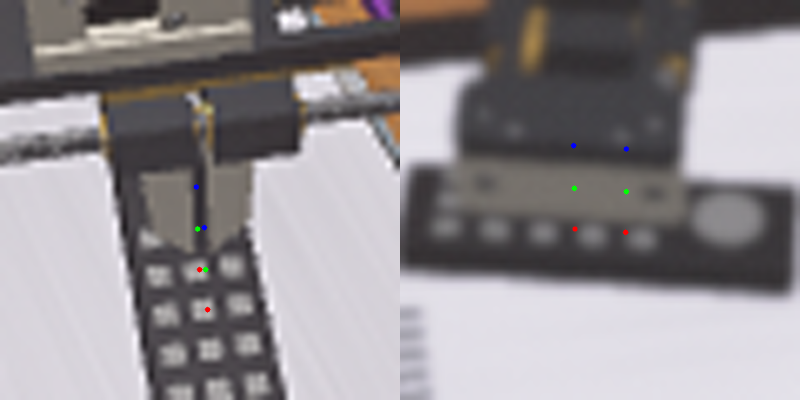

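The fingers closed just above the remote: the width is 0.8 mm and the tips sit at about TCP height in the side crop, not 22 mm below. The remote has not moved. I reopen and go lower in steps, watching the force.

```bash
python3 -m handwheel '{"translation": [[0,0,0],[0,0,0],[0,0,0],[0,0,0],[0,0,0],[0,0,0],[0,0,-0.06],[0,0,0]], "twist": [0,0,0,0,0,0,0,0]}' 60
python3 - <<'E'
from h import *
c=cap('side');cv2.imwrite('pics/s3.png',cv2.resize(c['img'][140:240,210:310,::-1],(600,600),interpolation=cv2.INTER_CUBIC)); print(get_obs()['grip_width'])
E
```

```text
time: 6.95
tool_pos: [592.7, 14.6, 95.5]
tcp_rot: [-3.14, -0.007, -0.335]
contact_force: [-1.0, 0.7, -0.0]
grip_width: 69.6
69.61842015130753
```

View pics/s3.png

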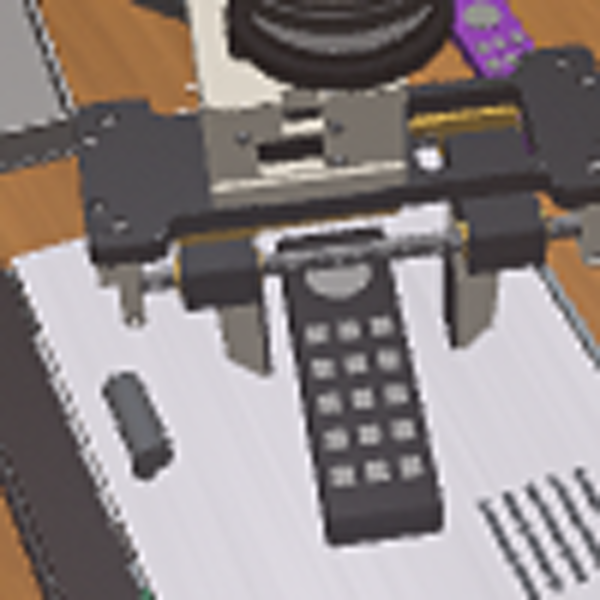

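Run:
```python
from h import *
np.set_printoptions(precision=1,suppress=True)
c=cap('wrist','w3.png'); print(c['cx'],c['cy'],np.array(c['world_from_camera']))
for l in ['remote','pull','cover_edge','hinge']:
    print(l,[(w(c,d['position']),np.array(pix(c,w(c,d['position']))),round(d['score'],2)) for d in spot_point('wrist',l)])
s=cap('side')
for l in ['remote','pull','cover_edge','hinge','player']:
    print(l,[(w(s,d['position']),np.array(pix(s,w(s,d['position']))),round(d['score'],2)) for d in spot_point('side',l)])
```

```text
279.0687257513947 214.3442906393984 [[  0.9   0.3   0.1 617.3]
 [ -0.3   0.9   0.3  86.1]
 [  0.   -0.3   1.  266.1]
 [  0.    0.    0.    1. ]]
remote [(array([810.7,  52.7,   1.3]), array([527.2,  78.5]), 0.92), (array([588.5,  18.7,  76.6]), array([268.6, 242.2]), 0.91)]
pull []
cover_edge [(array([500.1, 153.1,  75. ]), array([34.2, 74.7]), 0.69)]
hinge [(array([687. ,   3. ,  75.1]), array([425.8, 214.5]), 0.9)]
remote [(array([586.3,  16.2,  74.3]), array([267.3, 206. ]), 0.77), (array([ 809.5, -165.4,    2. ]), array([383.3, 241. ]), 0.77), (array([776.8, 213. ,   2.3]), array([294.6, 153. ]), 0.56), (array([805.7,  53.1,   1. ]), array([332.5, 184.5]), 0.55)]
pull [(array([497.4,  22.9, 105.6]), array([230.9, 209.7]), 0.62), (array([571. ,  14.7,  -0. ]), array([263.1, 227.4]), 0.28)]
cover_edge [(array([498.4, 151.8,  74. ]), array([211.8, 182.8]), 0.58)]
hinge [(array([680.6,   0.4,  75.2]), array([304.5, 195.8]), 0.72)]
player [(array([572.4,  13.7,   0.7]), array([263.8, 227.3]), 0.68)]
```

View pics/w3.png

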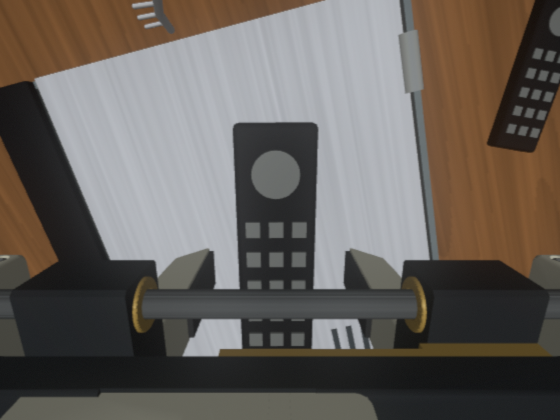

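```bash
python3 -m handwheel '{"translation": [[0,0,-0.03],[0,0,-0.03],[0,0,-0.02],[0,0,-0.02],[0,0,0],[0,0,0],[0,0,0],[0,0,0]], "twist": [0,0,0,0,0,0,0,0]}' 60
python3 - <<'E'
from h import *
c=cap('side');cv2.imwrite('pics/s4.png',cv2.resize(c['img'][140:240,210:310,::-1],(600,600),interpolation=cv2.INTER_CUBIC)); print(get_obs()['contact_force'])
E
```

```text
time: 8.55
tool_pos: [593.4, 14.6, 80.5]
tcp_rot: [-3.14, -0.008, -0.335]
contact_force: [0.1, 0.3, -0.6]
grip_width: 70.0
[ 0.07714083 -0.33736871  0.79975904]
```

View pics/s4.png

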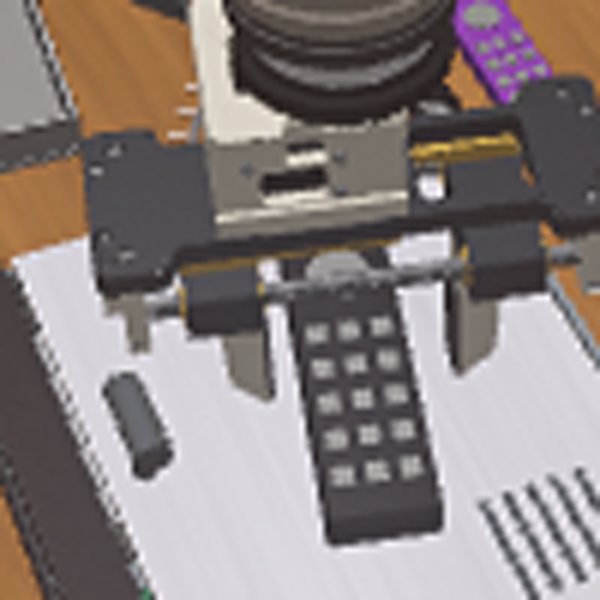

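```bash
python3 - <<'E'
from h import *
c=cap('side')
for z in (100,115,130,145): print(z,pix(c,[503,46,z]),pix(c,[503-12,46-35,z]))
E
python3 -m handwheel '{"translation": [[0,0,-0.02],[0,0,-0.01],[0,0,0],[0,0,0],[0,0,0],[0,0,0],[0,0,0],[0,0,0]], "twist": [0,0,0,0,0,0,0,0]}' 60
```

```text
100 (np.float64(229.31127141735158), np.float64(203.59377022357577)) (np.float64(230.71183250932174), np.float64(215.89195073683703))
115 (np.float64(228.61881190314722), np.float64(199.3880353968571)) (np.float64(230.01947745271906), np.float64(211.73709477575807))
130 (np.float64(227.9082432914544), np.float64(195.07231282294828)) (np.float64(229.30852700185557), np.float64(207.47064696024458))
145 (np.float64(227.1788457907254), np.float64(190.642230762682)) (np.float64(228.57822180171593), np.float64(203.08805036436488))
time: 9.65
tool_pos: [593.5, 14.6, 75.7]
tcp_rot: [-3.14, -0.009, -0.335]
contact_force: [0.2, -0.4, -0.8]
grip_width: 70.4
```

```bash
python3 -m handwheel '{"translation": [[0,0,0],[0,0,0],[0,0,0],[0,0,0],[0,0,0],[0,0,0],[0,0,0],[0,0,0]], "twist": [0,0,0,0,0,0,0,0]}' 255
python3 - <<'E'
from h import *
c=cap('side');cv2.imwrite('pics/s5.png',cv2.resize(c['img'][140:240,210:310,::-1],(600,600),interpolation=cv2.INTER_CUBIC))
E
```

```text
time: 10.65
tool_pos: [593.3, 14.6, 75.7]
tcp_rot: [-3.14, -0.008, -0.335]
contact_force: [-0.2, -0.3, 0.1]
grip_width: 44.6
```

View pics/s5.png

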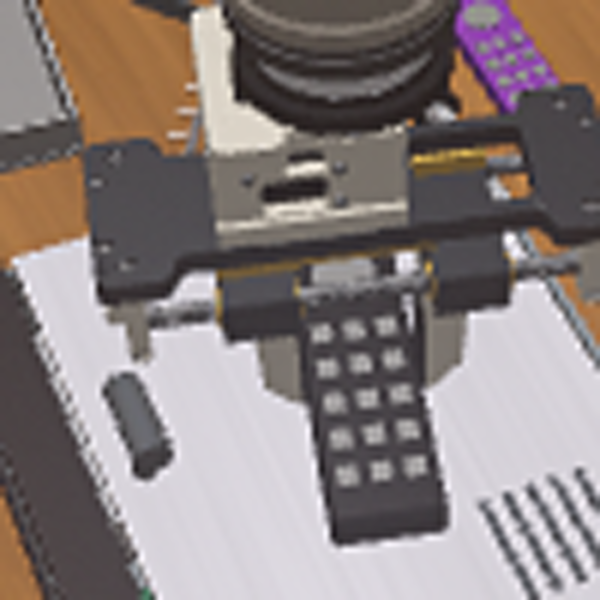

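Gripped: the width is 44.6 mm, and the side view shows both fingers on the remote. I lift, and check the tray's orientation.

```bash
python3 -m handwheel '{"translation": [[0,0,0.1],[0,0,0.15],[0,0,0.2],[0,0,0.25],[0,0,0.25],[0,0,0.25],[0,0,0.2],[0,0,0]], "twist": [0,0,0,0,0,0,0,0]}' 255
python3 - <<'E'
from h import *
np.set_printoptions(precision=1,suppress=True)
d=cap('scene','sc5.png');c=cap('side','s6.png')
print([(w(d,q['position']),round(q['score'],2)) for q in spot_point('scene','tray')],[(w(d,q['position']),round(q['score'],2)) for q in spot_point('scene','pointer_tip')])
cv2.imwrite('pics/sc5t.png',cv2.resize(d['img'][130:220,310:430,::-1],(800,600),interpolation=cv2.INTER_CUBIC))
E
```

```text
time: 11.7
tool_pos: [591.7, 14.8, 298.9]
tcp_rot: [-3.139, -0.012, -0.335]
contact_force: [0.7, -0.6, -0.5]
grip_width: 44.6
[(array([481.1, 359.9,  -4.3]), 0.74)] [(array([551.6, 158.9, 203. ]), 0.66)]
```

View pics/sc5t.png

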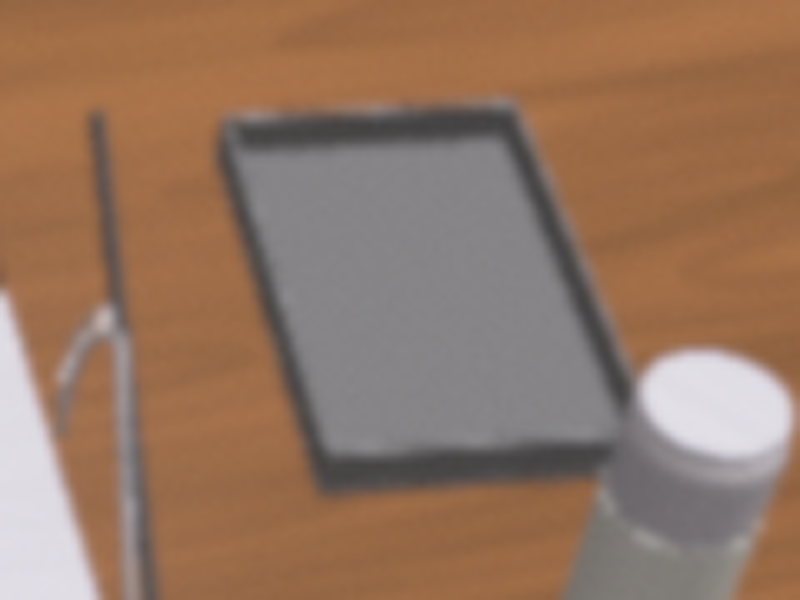

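View pics/s6.png

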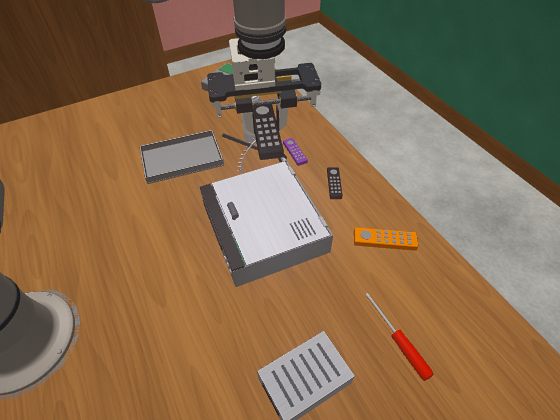

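```bash
python3 - <<'E'
from h import *
np.set_printoptions(precision=1,suppress=True)
d=cap('scene')
P=[ray(d,310+u/6.667-.5,130+v/6.667-.5,25) for u,v in [(225,118),(517,102),(318,458),(632,380)]]
print(np.array(P))
for a,b in ((0,2),(1,3),(0,1)): e=P[b]-P[a]; print(np.linalg.norm(e),np.degrees(np.arctan2(e[1],e[0])))
c=cap('side')
# side tray corners
Q=[ray(c,u,v,25) for u,v in [(141,151),(211,133),(223,158),(148,176)]]
print(np.array(Q)); 
for a,b in ((0,1),(3,2),(0,3)): e=Q[b]-Q[a]; print(np.linalg.norm(e),np.degrees(np.arctan2(e[1],e[0])))
E
python3 -m handwheel '{"translation": [[-0.2,0.05,0],[-0.2,0.2,0],[-0.2,0.3,0],[-0.1,0.35,0],[-0.03,0.35,0],[0,0.35,0],[0,0.35,0],[0,0.2,0]], "twist": [-0.1,-0.1,-0.1,-0.1,-0.1,-0.1,-0.1,-0.07]}' 255
```

```text
[[362.2 304.3  25. ]
 [384.3 439.9  25. ]
 [576.5 263.8  25. ]
 [566.2 408.6  25. ]]
218.1459952135623 -10.712258302391756
184.57713997480755 -9.775550676520808
137.41427992024555 80.7439262182763
[[377.2 416.1  25. ]
 [586.6 392.1  25. ]
 [574.9 272.9  25. ]
 [365.9 306.7  25. ]]
210.72511509306335 -6.524303442050303
211.7197970777577 -9.202224048557335
109.9001004924768 -95.9031914570323
time: 13.0
tool_pos: [474.0, 343.7, 285.7]
tcp_rot: [3.131, 0.001, -1.59]
contact_force: [0.2, -0.4, -1.5]
grip_width: 44.7
```

```bash
python3 -m handwheel '{"translation": [[0.03,0.08,-0.1],[0,0,-0.25],[0,0,-0.3],[0,0,-0.3],[0,0,-0.25],[0,0,-0.2],[0,0,-0.1],[0,0,0]], "twist": [-0.05,-0.04,0,0,0,0,0,0]}' 255
python3 - <<'E'
from h import *
c=cap('side');cv2.imwrite('pics/s7.png',cv2.resize(c['img'][90:200,110:260,::-1],(800,587),interpolation=cv2.INTER_CUBIC))
d=cap('scene');cv2.imwrite('pics/sc7.png',cv2.resize(d['img'][110:230,300:440,::-1],(700,600),interpolation=cv2.INTER_CUBIC))
E
```

```text
time: 14.0
tool_pos: [474.0, 357.6, 46.7]
tcp_rot: [3.123, -0.005, -1.733]
contact_force: [0.2, 1.3, -0.1]
grip_width: 44.5
```

View pics/s7.png

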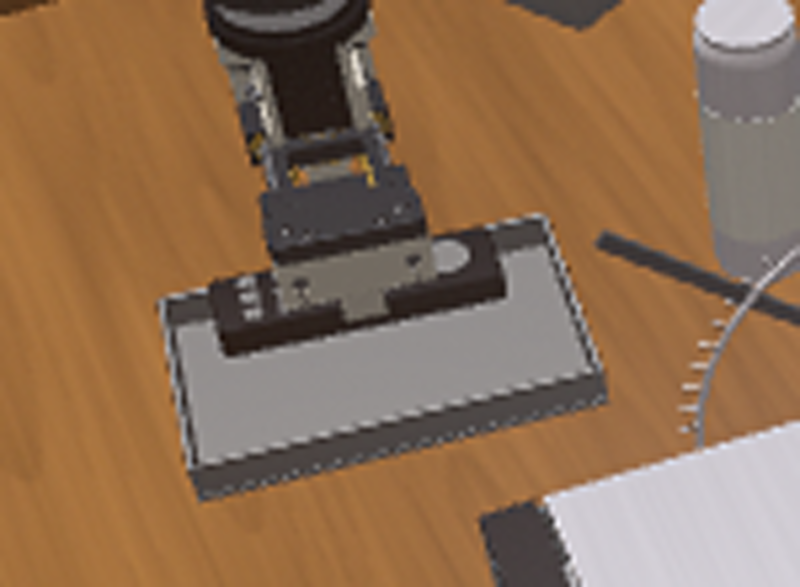

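View pics/sc7.png

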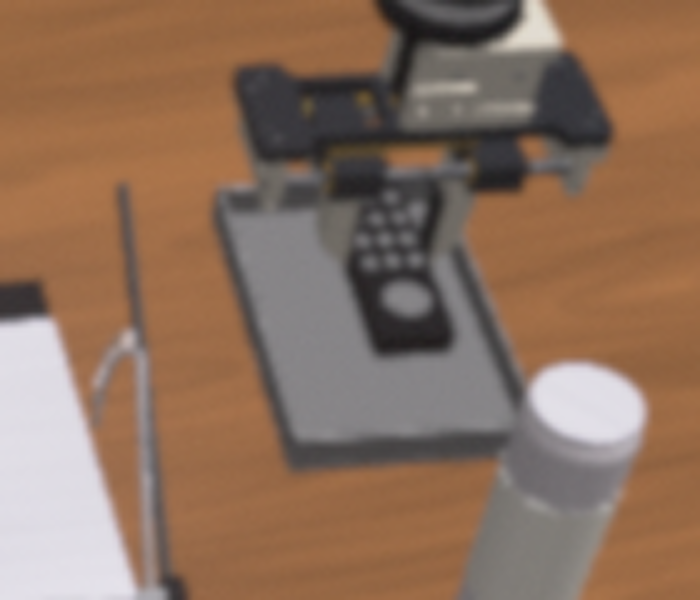

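```bash
python3 -m handwheel '{"translation": [[0.03,-0.03,-0.08],[0,0,-0.08],[0,0,-0.05],[0,0,-0.03],[0,0,-0.02],[0,0,0],[0,0,0],[0,0,0]], "twist": [0,0,0,0,0,0,0,0]}' 255
```

```text
time: 15.1
tool_pos: [481.6, 354.3, 9.8]
tcp_rot: [3.13, 0.0, -1.733]
contact_force: [-0.6, -0.0, -0.9]
grip_width: 44.7
```

```bash
python3 -m handwheel '{"translation": [[0,0,-0.01],[0,0,-0.01],[0,0,0],[0,0,-0.01],[0,0,0],[0,0,0],[0,0,0],[0,0,0]], "twist": [0,0,0,0,0,0,0,0]}' 255
python3 - <<'E'
from h import *
c=cap('side');cv2.imwrite('pics/s8.png',cv2.resize(c['img'][90:200,110:260,::-1],(800,587),interpolation=cv2.INTER_CUBIC))
d=cap('scene');cv2.imwrite('pics/sc8.png',cv2.resize(d['img'][110:230,300:440,::-1],(700,600),interpolation=cv2.INTER_CUBIC))
E
```

```text
time: 16.1
tool_pos: [481.8, 354.4, 5.4]
tcp_rot: [3.131, 0.001, -1.733]
contact_force: [0.9, 0.1, -1.4]
grip_width: 44.2
```

View pics/s8.png

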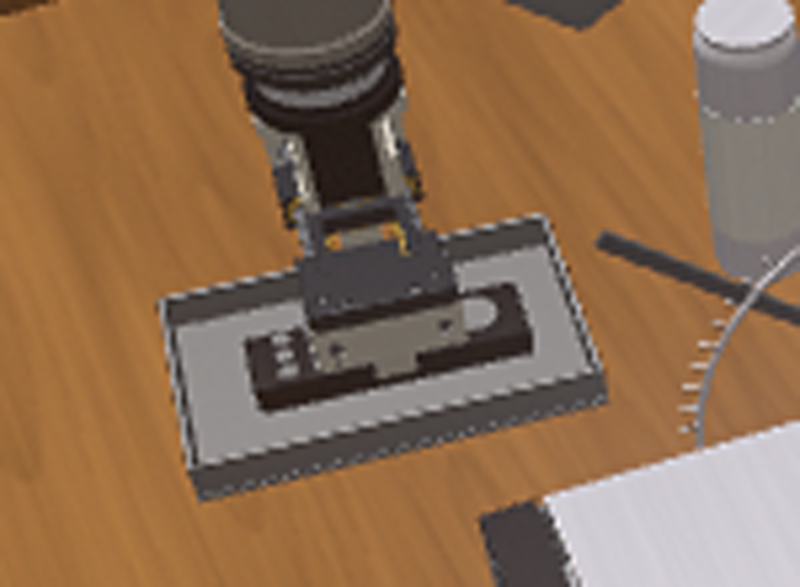

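View pics/sc8.png

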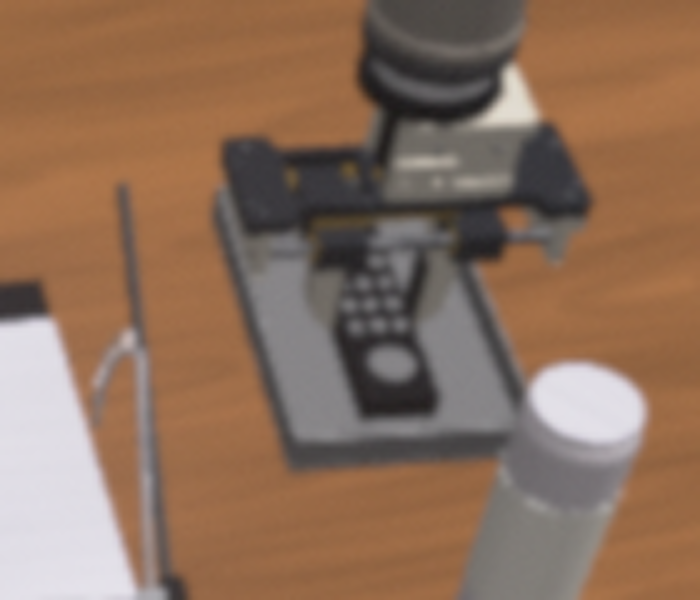

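The remote sits centred and level inside the tray, with no contact felt yet. I lower in ~1.5 mm steps until it touches.

```bash
python3 -m handwheel '{"translation": [[0,0,-0.01],[0,0,0],[0,0,0],[0,0,0],[0,0,0],[0,0,0],[0,0,0],[0,0,0]], "twist": [0,0,0,0,0,0,0,0]}' 255;  python3 -c "
from h import *
print(np.mean([get_obs()['contact_force'] for _ in range(5)],0))"
python3 -m handwheel '{"translation": [[0,0,-0.01],[0,0,0],[0,0,0],[0,0,0],[0,0,0],[0,0,0],[0,0,0],[0,0,0]], "twist": [0,0,0,0,0,0,0,0]}' 255
```

```text
time: 17.2
tool_pos: [481.9, 354.5, 4.1]
tcp_rot: [3.131, 0.001, -1.733]
contact_force: [0.2, 0.1, 1.1]
grip_width: 44.6
[0.20453383 0.13049895 1.12024935]
time: 18.2
tool_pos: [482.1, 354.7, 4.0]
tcp_rot: [3.132, 0.001, -1.733]
contact_force: [-0.8, 0.7, 1.5]
grip_width: 44.7
```

Touched the floor: z stays at 4.0 and the force rises. I release to about 62 mm and lift.

```bash
python3 -m handwheel '{"translation": [[0,0,0],[0,0,0],[0,0,0],[0,0,0],[0,0,0.03],[0,0,0.1],[0,0,0.2],[0,0,0.3]], "twist": [0,0,0,0,0,0,0,0]}' 80
python3 -m handwheel '{"translation": [[0,0,0.3],[0,0,0.3],[0,0,0.3],[0,0,0.3],[0,0,0.3],[0,-0.1,0.1],[0,-0.3,0],[0,-0.3,0]], "twist": [0,0,0,0,0,0,0,0]}' 60
python3 - <<'E'
from h import *
np.set_printoptions(precision=1,suppress=True)
c=cap('side');cv2.imwrite('pics/s9.png',cv2.resize(c['img'][90:240,110:310,::-1],(800,600),interpolation=cv2.INTER_CUBIC))
d=cap('scene');cv2.imwrite('pics/sc9.png',cv2.resize(d['img'][110:230,300:440,::-1],(700,600),interpolation=cv2.INTER_CUBIC))
for n,cc in (('side',c),('scene',d)):
  for l in ['remote','pull','pointer_tip','hinge']:
    print(n,l,[(w(cc,q['position']),round(q['score'],2)) for q in spot_point(n,l)])
E
```

```text
time: 19.2
tool_pos: [480.2, 353.5, 99.4]
tcp_rot: [3.126, -0.003, -1.733]
contact_force: [0.0, 0.1, -0.5]
grip_width: 63.0
time: 20.2
tool_pos: [478.0, 246.3, 358.7]
tcp_rot: [3.138, 0.006, -1.728]
contact_force: [1.8, 0.8, -0.5]
grip_width: 70.2
side remote [(array([476. , 357.2,  -0.2]), 0.91), (array([ 811. , -164.7,    4.3]), 0.78), (array([808.1,  51.5,   0.4]), 0.68), (array([777.6, 213.2,  -0.4]), 0.68)]
side pull [(array([501.4,  23.8, 109.5]), 0.96), (array([ 685.3, -364.5,    4.8]), 0.36)]
side pointer_tip [(array([548.7, 161.6, 208.8]), 0.58)]
side hinge [(array([683.1,   3.2,  76.8]), 0.94), (array([499.4, 150.7,  73. ]), 0.24)]
scene remote [(array([ 816.5, -166.4,   -2.6]), 0.8), (array([486.7, 352.6,   4.8]), 0.64), (array([782.3, 213.5,  -3.2]), 0.63), (array([808.5,  55.1,   3.4]), 0.58)]
scene pull [(array([501. ,  17.6, 105.4]), 0.81), (array([497.6, 149.9,  67.9]), 0.33)]
scene pointer_tip [(array([552.7, 158.8, 208.6]), 0.46)]
scene hinge [(array([684.5,   2.9,  73.3]), 0.96)]
```

View pics/s9.png

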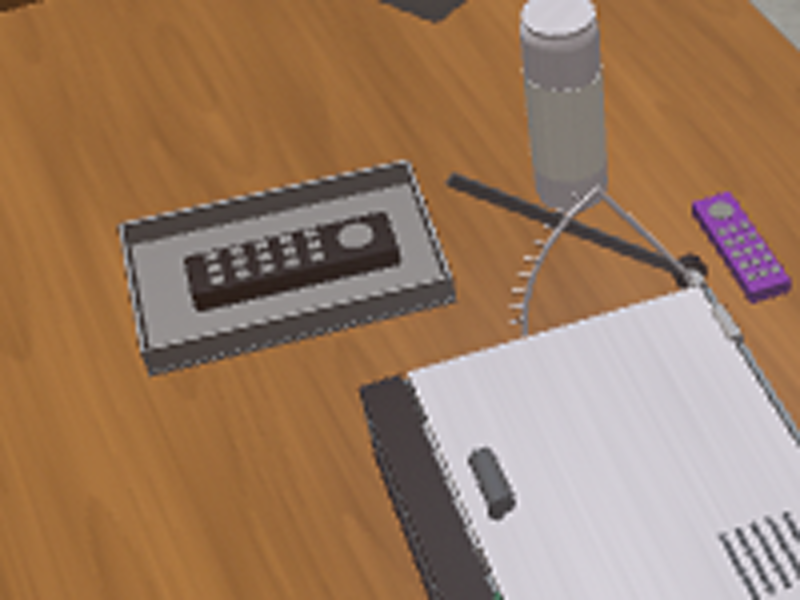

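View pics/sc9.png

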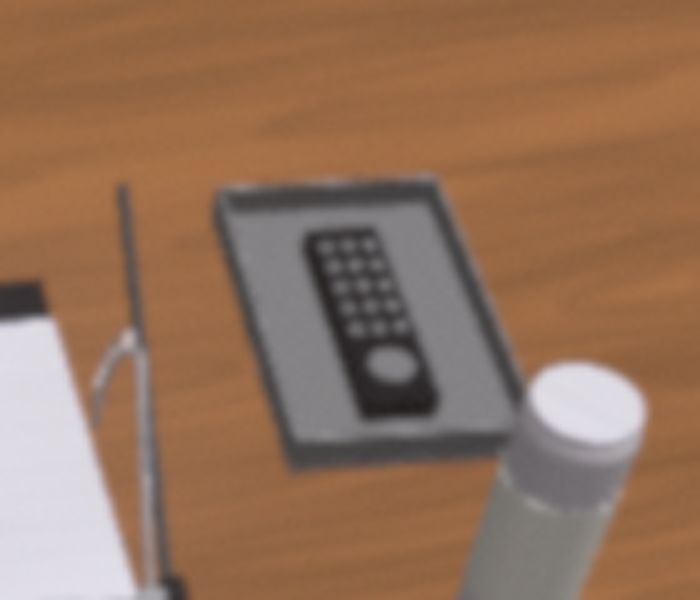

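The remote lies flat, buttons up, inside the tray (side crop centre ~(295,262), all walls clear), and the pointer has not moved. Averages: pull ≈ (500, 21), hinge ≈ (683.5, 1), player yaw ≈ -0.107, pointer ≈ 0.73 rad. Now to the pull.

```bash
python3 -m handwheel '{"translation": [[0.05,-0.3,0],[0.05,-0.35,0],[0.04,-0.35,0],[0,-0.3,-0.1],[0,-0.12,-0.3],[0,0,-0.3],[0,0,-0.3],[0,0,-0.2]], "twist": [0.03,0,0,0,0,0,0,0]}' 60
python3 - <<'E'
from h import *
np.set_printoptions(precision=3,suppress=True)
c=cap('wrist','w10.png'); s=cap('side'); d=cap('scene')
H=np.array([683.5,1.2,73]);a=-.107
ex=np.array([np.cos(a),np.sin(a),0]);ey=np.array([-np.sin(a),np.cos(a),0])
def plane(c,u,v,off):
    M=np.array(c['world_from_camera']); r=M[:3,:3]@np.array([(u-c['cx'])/f(c),-(v-c['cy'])/f(c),-1]); o=M[:3,3]
    P=o+r*((off-(o-H)@ey)/(r@ey)); return (P-H)@ex,P[2]-73
for nm,cc,pts in (('side',s,[(223.75-.4,135-.4),(282-.4,157.5-.4)]),('scene',d,[(324.2,147),(332.5,221)])):
    q=np.array([plane(cc,u,v,145) for u,v in pts]); print(nm,q, np.arctan2(q[0,1]-q[1,1],q[1,0]-q[0,0]),np.arctan2(q[0,1],-q[0,0]))
cv2.imwrite('pics/p10.png',cv2.hconcat([cv2.resize(s['img'][125:175,215:295,::-1],(640,400),interpolation=2)]))
E
```

```text
time: 21.7
tool_pos: [501.2, 33.2, 173.9]
tcp_rot: [-3.14, 0.006, -1.67]
contact_force: [-0.3, 0.0, -0.4]
grip_width: 70.5
side [[-149.222  129.084]
 [  -2.741    4.688]] 0.7040505164006975 0.7131660744215129
scene [[-151.407  126.848]
 [ -13.72    12.506]] 0.6930374801938146 0.6973669349683079
```

View pics/w10.png

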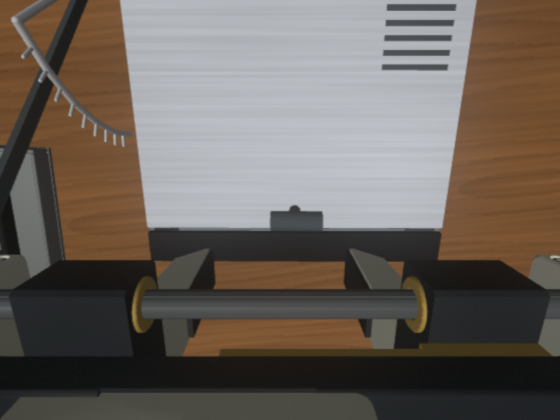

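View pics/p10.png

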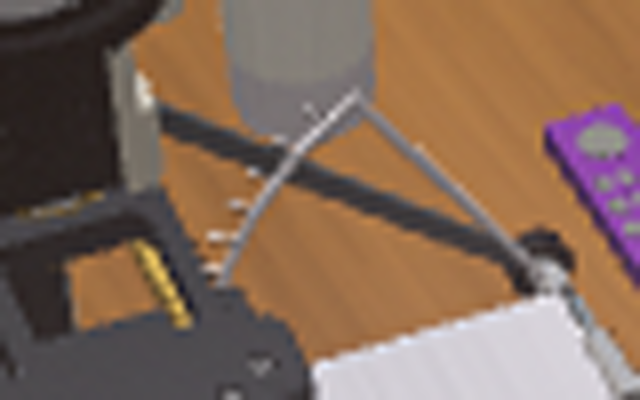

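```bash
python3 -m handwheel '{"translation": [[-0.01,-0.08,0],[0,0,-0.15],[0,0,-0.15],[0,0,-0.1],[0,0,-0.08],[0,0,-0.05],[0,0,0],[0,0,0]], "twist": [0,0,0,0,0,0,0,0]}' 60
python3 - <<'E'
from h import *
c=cap('wrist','w11.png'); s=cap('side')
cv2.imwrite('pics/s11.png',cv2.resize(s['img'][140:240,180:280,::-1],(600,600),interpolation=cv2.INTER_CUBIC)); print(get_obs()['tool_pos'])
E
```

```text
time: 22.85
tool_pos: [507.2, 17.4, 103.9]
tcp_rot: [-3.12, 0.005, -1.669]
contact_force: [0.0, 0.1, -0.1]
grip_width: 70.3
[507.13770787  17.49552837 103.816499  ]
```

View pics/w11.png

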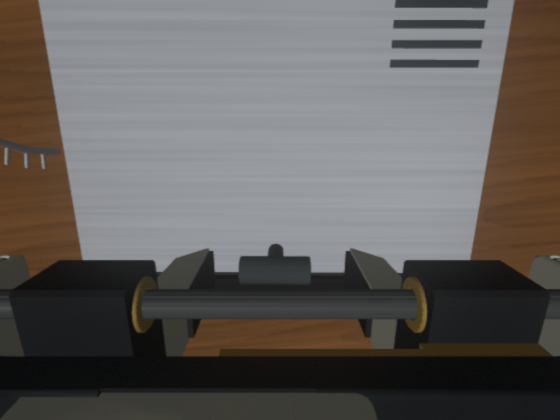

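View pics/s11.png

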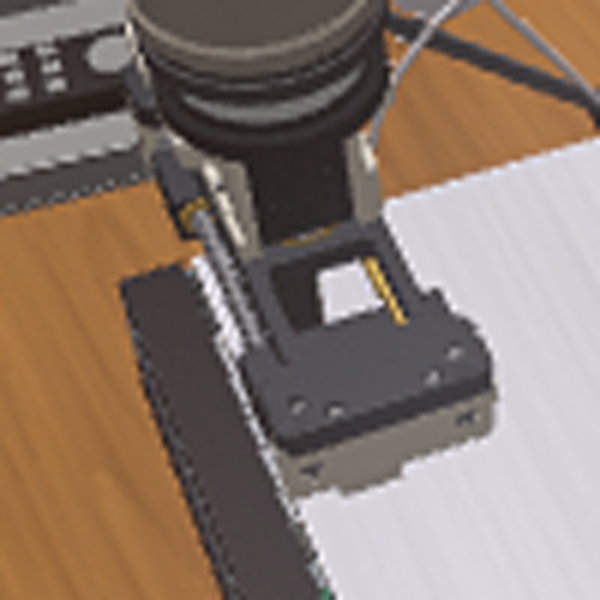

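```bash
python3 -m handwheel '{"translation": [[-0.04,0.01,-0.04],[-0.01,0,-0.04],[0,0,-0.03],[0,0,-0.02],[0,0,0],[0,0,0],[0,0,0],[0,0,0]], "twist": [0,0,0,0,0,0,0,0]}' 60
python3 - <<'E'
from h import *
c=cap('wrist','w12.png')
E
```

```text
time: 23.95
tool_pos: [499.3, 19.2, 83.3]
tcp_rot: [-3.119, 0.005, -1.669]
contact_force: [0.6, -0.5, 0.3]
grip_width: 70.3
```

View pics/w12.png

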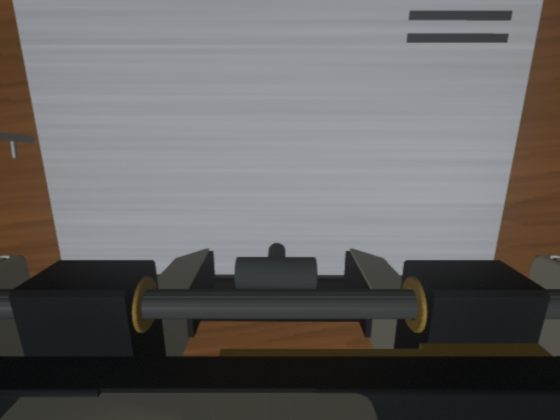

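Bar is between the pads, centred (u 236–317, mid 277). Closing.

```bash
python3 -m handwheel '{"translation": [[0,0,0],[0,0,0],[0,0,0],[0,0,0],[0,0,0],[0,0,0],[0,0,0],[0,0,0]], "twist": [0,0,0,0,0,0,0,0]}' 255
python3 - <<'E'
from h import *
c=cap('wrist','w13.png'); o=get_obs(); print(o['contact_force'],o['tool_pos'])
H=np.array([683.5,1.2]);a=-.107
for th in (0,.1,.2,.3,.4,.5,.6,.7,.72,.74,.8):
    r=-(184*np.cos(th)-33*np.sin(th)); r0=-184
    dz=184*np.sin(th)+33*np.cos(th)-33
    print(th,np.round([(r-r0)*np.cos(a),(r-r0)*np.sin(a),dz],1))
E
```

```text
time: 25.0
tool_pos: [499.5, 20.9, 83.4]
tcp_rot: [-3.119, 0.008, -1.67]
contact_force: [-0.4, 0.7, 0.3]
grip_width: 39.2
[0.12979693 1.20248301 0.64647379] [499.48422986  20.94554706  83.36572387]
0 [ 0. -0.  0.]
0.1 [ 4.2 -0.5 18.2]
0.2 [10.2 -1.1 35.9]
0.3 [17.9 -1.9 52.9]
0.4 [27.2 -2.9 69. ]
0.5 [38.1 -4.1 84.2]
0.6 [50.5 -5.4 98.1]
0.7 [ 64.2  -6.9 110.8]
0.72 [ 67.   -7.2 113.1]
0.74 [ 70.   -7.5 115.4]
0.8 [ 79.   -8.5 122. ]
```

View pics/w13.png

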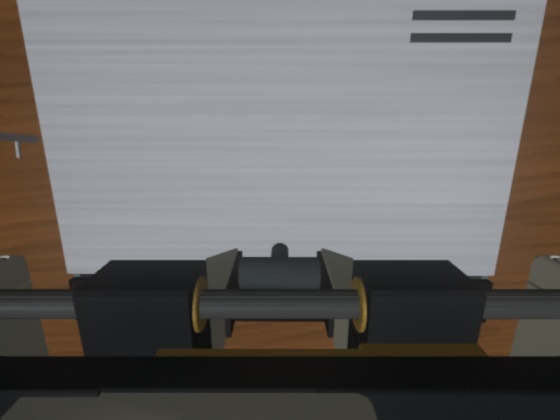

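```bash
python3 -m handwheel '{"translation": [[0.01,0,0.04],[0.01,0,0.04],[0.01,-0.002,0.04],[0.02,-0.002,0.06],[0.02,-0.002,0.06],[0.025,-0.003,0.057],[0.025,-0.003,0.057],[0,0,0]], "twist": [0,0,0,0,0,0,0,0]}' 255
python3 - <<'E'
from h import *
s=cap('side','s14.png'); o=get_obs(); print(o['contact_force'],o['tool_pos'],o['grip_width'])
E
```

```text
time: 26.05
tool_pos: [518.0, 19.1, 138.6]
tcp_rot: [-3.122, 0.008, -1.67]
contact_force: [2.0, 0.4, -9.0]
grip_width: 39.7
[ 1.79795969  0.72569946 -8.1736565 ] [517.76339919  19.07669968 138.18262431] 39.96994625756047
```

View pics/s14.png

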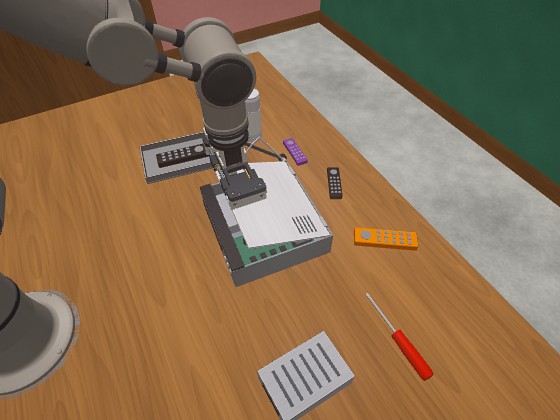

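```bash
python3 -m handwheel '{"translation": [[0.028,-0.003,0.048],[0.028,-0.003,0.048],[0.036,-0.004,0.05],[0.036,-0.004,0.05],[0.04,-0.004,0.047],[0.04,-0.004,0.047],[0,0,0],[0,0,0]], "twist": [0,0,0,0,0,0,0,0]}' 255
python3 - <<'E'
from h import *
np.set_printoptions(precision=2,suppress=True)
s=cap('side','s15.png'); d=cap('scene','sc15.png'); o=get_obs(); print(o['contact_force'],o['tool_pos'],o['grip_width'])
dp=o['tool_pos']-np.array([499.5,20.9,83.4]); 
h=-184+dp[0]/np.cos(.107); print('theta tcp',np.arctan2(33+dp[2],-h)-np.arctan2(33,184), np.hypot(h,33+dp[2]),np.hypot(184,33))
for n,cc in (('side',s),('scene',d)):
  for l in ['pull','pointer_tip','cover_edge']:
    print(n,l,[(w(cc,q['position']),round(q['score'],2)) for q in spot_point(n,l)])
cv2.imwrite('pics/sc15c.png',cv2.resize(d['img'][110:260,190:390,::-1],(800,600),interpolation=2))
E
```

```text
time: 27.1
tool_pos: [549.0, 15.9, 182.4]
tcp_rot: [-3.129, 0.008, -1.67]
contact_force: [1.0, 1.2, -10.1]
grip_width: 39.6
[  1.43   1.66 -10.24] [548.99  15.93 182.43] 39.30987924258267
theta tcp 0.599694443122424 188.27504191577333 186.93581786270923
side pull [(array([549.94,  18.17, 207.07]), 0.93)]
side pointer_tip []
side cover_edge [(array([476.84, 356.26,   2.77]), 0.65), (array([533.09, 146.21, 188.63]), 0.57)]
scene pull [(array([551.29,  14.63, 206.41]), 0.77)]
scene pointer_tip [(array([549.95, 160.83, 203.63]), 0.72)]
scene cover_edge [(array([531.06, 148.5 , 182.54]), 0.78)]
```

View pics/sc15c.png

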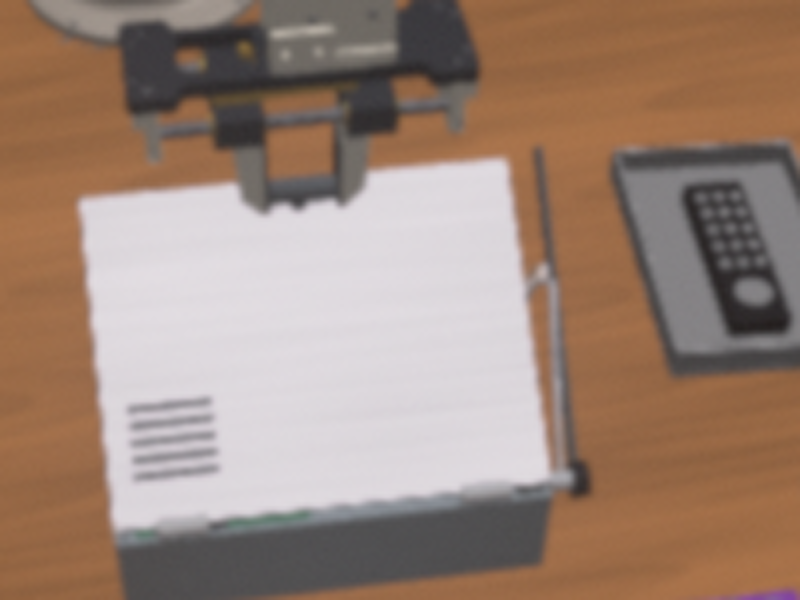

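View pics/s15.png

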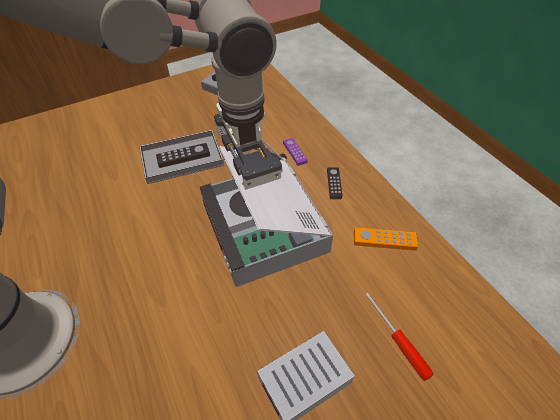

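```bash
python3 -m handwheel '{"translation": [[0.025,-0.003,0.024],[0.025,-0.003,0.024],[0.025,-0.003,0.023],[0.025,-0.003,0.022],[0,0,0],[0,0,0],[0,0,0],[0,0,0]], "twist": [0,0,0,0,0,0,0,0]}' 255
cat > chk.py <<'E'
from h import *
import sys
np.set_printoptions(precision=2,suppress=True)
k=sys.argv[1]
s=cap('side'); d=cap('scene'); o=get_obs(); print(o['time'],o['contact_force'],o['tool_pos'],o['grip_width'],o['dq'].max())
dp=o['tool_pos']-np.array([499.5,20.9,83.4]); 
h=-184+dp[0]/np.cos(.107); print('theta tcp',np.arctan2(33+dp[2],-h)-np.arctan2(33,184))
for n,cc in (('side',s),('scene',d)):
  for l in ['pull','pointer_tip','cover_edge']:
    print(n,l,[(w(cc,q['position']),round(q['score'],2)) for q in spot_point(n,l)])
cv2.imwrite('pics/d%s.png'%k,cv2.resize(d['img'][130:240,295:345,::-1],(364,800)[:2] if 0 else (273,600),interpolation=cv2.INTER_CUBIC))
cv2.imwrite('pics/e%s.png'%k,cv2.resize(s['img'][120:180,210:290,::-1],(800,600),interpolation=cv2.INTER_CUBIC))
cv2.imwrite('pics/full%s.png'%k,d['img'][:,:,::-1])
E
python3 chk.py 16
```

```text
time: 28.5
tool_pos: [564.1, 14.4, 196.7]
tcp_rot: [-3.132, 0.008, -1.669]
contact_force: [0.4, 1.6, -11.5]
grip_width: 39.4
28.6 [  0.7    1.48 -11.38] [564.05  14.36 196.69] 39.49264671834551 0.0024630104319453756
theta tcp 0.7101330706791972
side pull [(array([565.27,  14.98, 217.51]), 0.92)]
side pointer_tip [(array([547.47, 159.04, 204.31]), 0.56)]
side cover_edge [(array([548.79, 144.02, 204.87]), 0.64)]
scene pull [(array([563.46,   9.27, 216.16]), 0.82)]
scene pointer_tip [(array([552.5 , 158.63, 204.16]), 0.52)]
scene cover_edge [(array([545.47, 148.66, 198.94]), 0.79)]
```

View pics/d16.png

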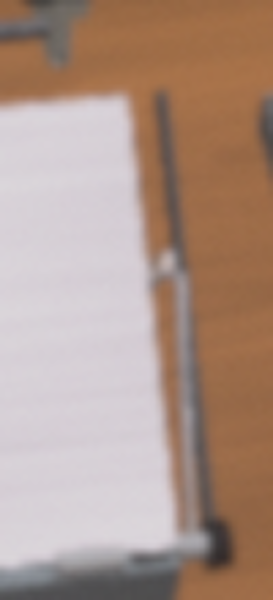

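View pics/e16.png

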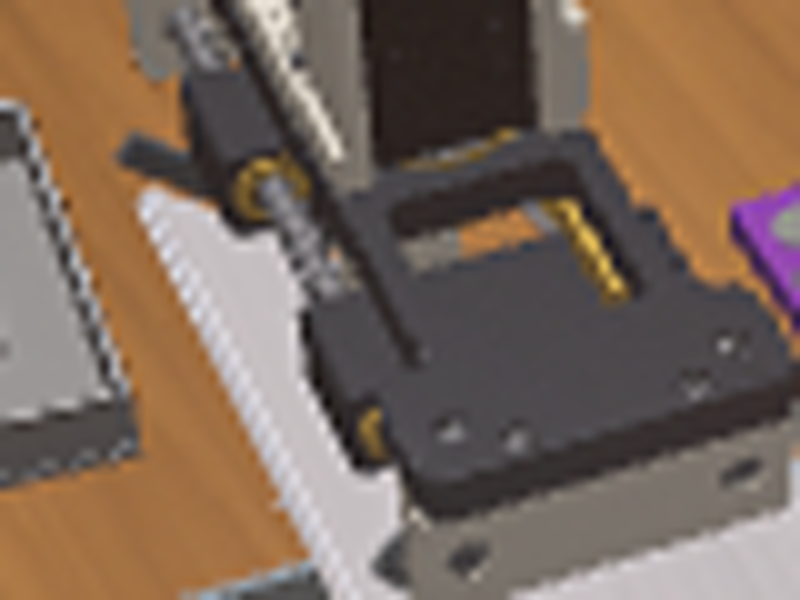

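Run:
```python
from h import *
np.set_printoptions(precision=1,suppress=True)
s=cap('side'); d=cap('scene'); H=np.array([683.5,1.2,73]);a=-.107
ex=np.array([np.cos(a),np.sin(a),0]);ey=np.array([-np.sin(a),np.cos(a),0]);ez=np.array([0,0,1.])
def P(th,L,y,n): return H+y*ey+ex*(-L*np.cos(th)+n*np.sin(th))+ez*(L*np.sin(th)+n*np.cos(th))
for th in (.66,.68,.7,.72,.74,.76):
    print(th,'scene tip',np.array(pix(d,P(th,200,145,0))),'corner',np.array(pix(d,P(th,200,130,3))),'side tip',np.array(pix(s,P(th,200,145,0))),'corner',np.array(pix(s,P(th,200,130,3))))
print('hinge ends',pix(d,P(0,0,130,3)),pix(d,P(0,0,145,0)))
```

```text
0.66 scene tip [323.4 146.7] corner [317.6 146.9] side tip [220.1 137.7] corner [222.6 140.7]
0.68 scene tip [323.8 146.3] corner [317.9 146.6] side tip [220.9 136.4] corner [223.5 139.3]
0.7 scene tip [324.1 145.9] corner [318.3 146.2] side tip [221.8 135.1] corner [224.4 138. ]
0.72 scene tip [324.5 145.6] corner [318.6 145.9] side tip [222.7 133.8] corner [225.4 136.7]
0.74 scene tip [324.9 145.3] corner [319.  145.7] side tip [223.7 132.5] corner [226.4 135.4]
0.76 scene tip [325.2 145.1] corner [319.3 145.5] side tip [224.7 131.2] corner [227.4 134.1]
hinge ends (np.float64(327.2752370786356), np.float64(228.5860897150719)) (np.float64(333.2807513289779), np.float64(228.7149605516322))
```

Run:
```python
from h import *
s=cap('side')
im=s['img'][126:156,215:245,::-1]
cv2.imwrite('pics/z17.png',cv2.resize(im,(600,600),interpolation=cv2.INTER_NEAREST))
w_=cap('wrist','w17.png')
```

```text
(no output)
```

View pics/z17.png

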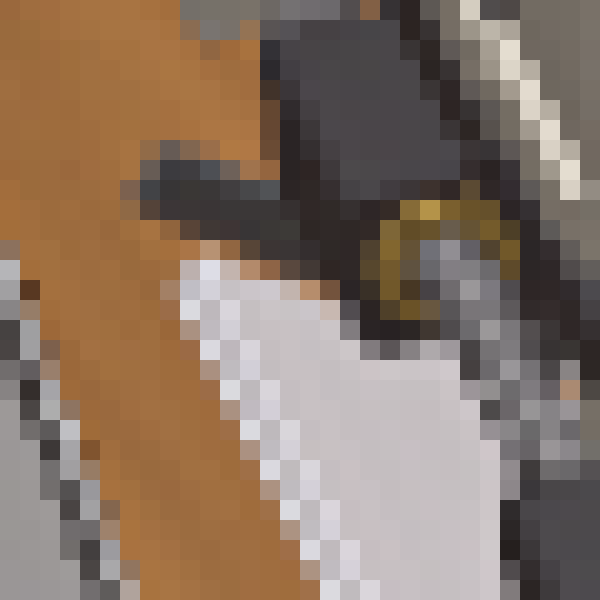

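View pics/w17.png

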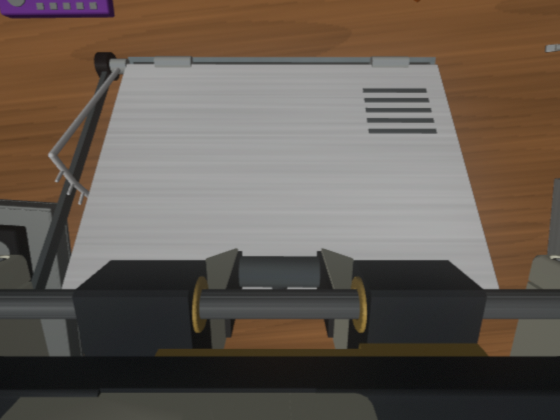

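Run:
```python
import cv2
im=cv2.imread('pics/w17.png')
cv2.imwrite('pics/w17a.png',cv2.resize(im[40:170,40:160],(554,600),interpolation=cv2.INTER_NEAREST))
cv2.imwrite('pics/w17b.png',cv2.resize(im[170:295,20:140],(576,600),interpolation=cv2.INTER_NEAREST))
```

```text
(no output)
```

View pics/w17a.png

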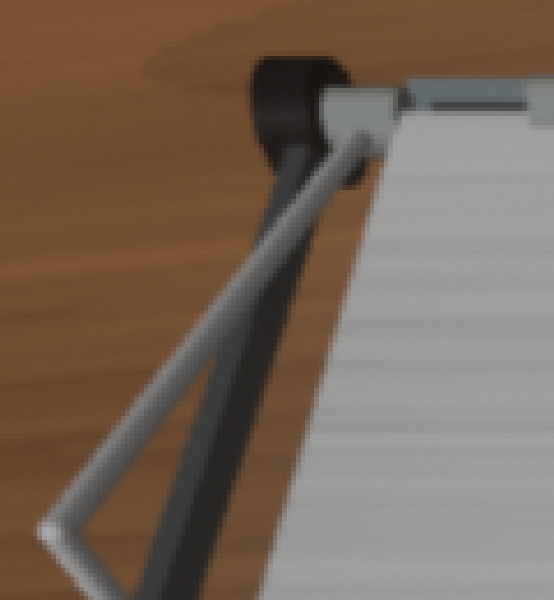

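View pics/w17b.png

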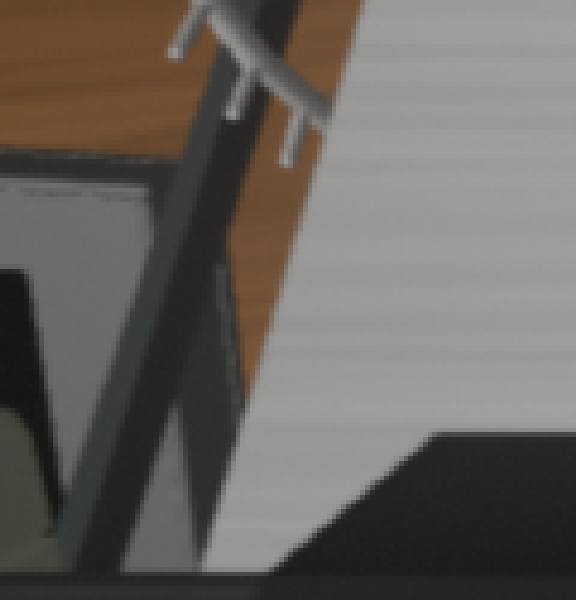

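```bash
cat > fit.py <<'E'
from h import *
from scipy.optimize import least_squares
np.set_printoptions(precision=3,suppress=True)
def lineres(c,H,a,th,y,n,pts):
    ex=np.array([np.cos(a),np.sin(a),0]);ey=np.array([-np.sin(a),np.cos(a),0])
    def P(L): return H+y*ey+ex*(-L*np.cos(th)+n*np.sin(th))+np.array([0,0,L*np.sin(th)+n*np.cos(th)])
    A=np.array(pix(c,P(20)));B=np.array(pix(c,P(180)));t=(B-A)/np.linalg.norm(B-A);nn=np.array([-t[1],t[0]])
    return [(np.array(p)-A)@nn for p in pts]
def run(c,ptr,cov,yp=143,npn=-4):
    for dH in ((0,0,0),(4,0,0),(-4,0,0),(0,4,0),(0,-4,0),(0,0,4),(0,0,-4)):
        H=np.array([683.5,1.2,73])+dH; out=[]
        for y,n,pts in ((yp,npn,ptr),(130,3,cov)):
            r=least_squares(lambda t:lineres(c,H,-.107,t[0],y,n,pts),[.7]); out+=[r.x[0],np.array(r.fun)]
        # free lateral nuisance
        print(dH,out[0],out[2],'diff cover-pointer',out[2]-out[0],out[1],out[3])
E
python3 - <<'E'
from fit import *
c=cap('wrist')
run(c,[(44.9,286.2),(67,217.4),(83.5,167.3),(101.3,111)],[(89.9,190.3),(77.2,232),(61.8,286.2),(95.4,167.3),(112.1,111)])
E
```

```text
(0, 0, 0) 0.7266310994472973 0.7112962337063525 diff cover-pointer -0.01533486574094478 [-0.654  0.232  0.491  1.486] [-0.103  0.024 -0.872  1.268  1.525]
(4, 0, 0) 0.7051899287687 0.6896061322489542 diff cover-pointer -0.01558379651974584 [ 0.283  0.051 -0.506 -0.424] [-0.616  0.154  0.091  0.406 -0.205]
(-4, 0, 0) 0.7486471559042184 0.733621939669867 diff cover-pointer -0.01502521623435138 [-1.583  0.457  1.558  3.495] [ 0.457 -0.084 -1.843  2.19   3.346]
(0, 4, 0) 0.6916246103337506 0.6727240864775543 diff cover-pointer -0.018900523856196227 [ 0.856 -0.078 -1.146 -1.638] [-1.019  0.248  0.827 -0.267 -1.547]
(0, -4, 0) 0.7606162364183785 0.7485270303449466 diff cover-pointer -0.01208920607343189 [-2.166  0.512  2.079  4.538] [ 0.777 -0.218 -2.562  2.755  4.523]
(0, 0, 4) 0.7060078207625144 0.6901220120984941 diff cover-pointer -0.01588580866402034 [ 0.242  0.053 -0.472 -0.356] [-0.605  0.15   0.067  0.425 -0.165]
(0, 0, -4) 0.7465367116651002 0.7317139922267869 diff cover-pointer -0.014822719438313259 [-1.526  0.406  1.428  3.278] [ 0.387 -0.099 -1.785  2.089  3.17 ]
```

The wrist view shows both edges clearly. The cover is at 0.711 (TCP arc gives 0.710) and the pointer at about 0.726, so I raise by 0.016 rad.

```bash
python3 -m handwheel '{"translation": [[0.008,-0.001,0.007],[0.007,-0.001,0.006],[0,0,0],[0,0,0],[0,0,0],[0,0,0],[0,0,0],[0,0,0]], "twist": [0,0,0,0,0,0,0,0]}' 255
python3 chk.py 18
python3 - <<'E'
import sys
from h import *
c=cap('wrist','w18.png')
im=c['img'][:,:,::-1]
cv2.imwrite('pics/w18a.png',cv2.resize(im[40:170,40:160],(554,600),interpolation=cv2.INTER_NEAREST))
cv2.imwrite('pics/w18b.png',cv2.resize(im[170:295,20:140],(576,600),interpolation=cv2.INTER_NEAREST))
E
```

```text
time: 30.15
tool_pos: [566.2, 14.2, 198.4]
tcp_rot: [-3.133, 0.009, -1.67]
contact_force: [0.3, 1.8, -12.1]
grip_width: 39.9
30.25 [ -0.58   2.45 -11.68] [566.14  14.2  198.45] 40.06513331115468 0.0007205394097748848
theta tcp 0.7246593479593664
side pull [(array([564.9 ,  16.58, 219.96]), 0.94)]
side pointer_tip [(array([550.25, 160.98, 206.28]), 0.36)]
side cover_edge [(array([549.68, 143.7 , 208.61]), 0.69)]
scene pull [(array([567.72,   8.19, 218.54]), 0.84)]
scene pointer_tip [(array([550.45, 158.23, 201.29]), 0.7)]
scene cover_edge [(array([546.86, 148.72, 202.84]), 0.66)]
```

View pics/w18a.png

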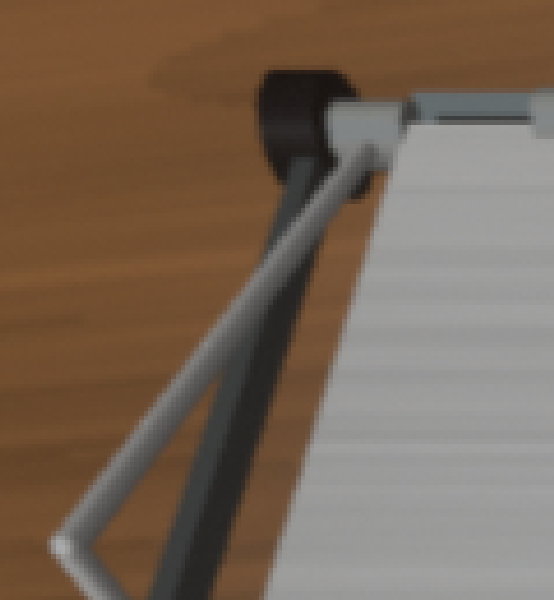

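View pics/w18b.png

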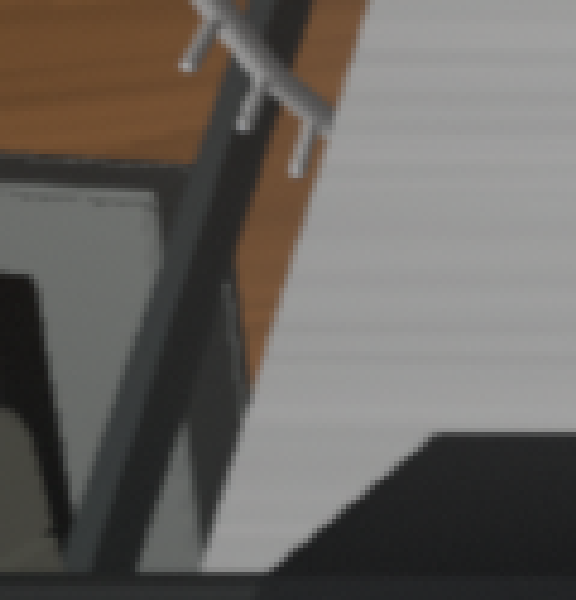

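View pics/full18.png

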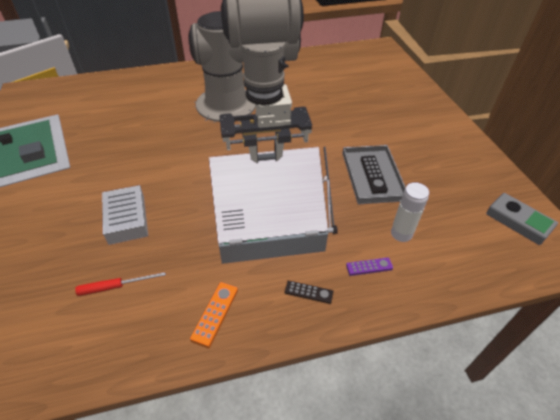

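```bash
cat > auto.py <<'E'
from fit import *
c=cap('wrist'); g=cv2.GaussianBlur(c['img'].astype(float),(3,3),0)
def edge(v,u0,ch,w=6):
    r=g[v,:,ch]; d=np.gradient(r); lo=int(round(u0))-w; s=np.clip(d[lo:lo+2*w+1],0,None); k=np.argmax(s); 
    k0=max(k-2,0); ss=s[k0:k+3]; return lo+k0+(ss*np.arange(len(ss))).sum()/ss.sum()
cov=[];ptr=[]
for v in list(range(100,170,6))+list(range(204,284,6)):
    cov.append((edge(v,113.2-(v-111)*51/175.2,2),v))     # blue: white vs brown
for v in list(range(110,170,6))+list(range(205,222,4)):
    ptr.append((edge(v,102.8-(v-111)*54.5/175.2,0),v))    # red: dark vs brown
print(np.array(cov)[::5].tolist(),np.array(ptr)[::4].tolist())
run(c,ptr,cov)
E
python3 auto.py
```

```text
[[116.89541639767592, 100.0], [108.0262982689747, 130.0], [99.01567602873939, 160.0], [80.67881241565452, 222.0], [71.89479060265577, 252.0], [63.34232175502742, 282.0]] [[103.21950189953567, 110.0], [95.88942539835828, 134.0], [88.62785862785863, 158.0], [71.1624266144814, 213.0]]
(0, 0, 0) 0.7344840153192687 0.7266752028805421 diff cover-pointer -0.007808812438726553 [ 1.885  1.455  1.392  1.231  1.15   1.011  0.851  0.854  0.35   0.301
 -0.689 -0.833 -0.703 -0.895 -1.076] [ 1.701  1.613  1.638  1.344  1.321  1.247  1.276  1.158  0.994  0.939
  0.928  0.87  -0.027  0.258 -0.091 -0.003 -0.076 -0.124 -0.146 -0.389
 -0.538 -0.355 -0.495 -0.542 -0.792 -1.295]
(4, 0, 0) 0.7050354723556455 0.7042429676603598 diff cover-pointer -0.0007925046952856896 [ 0.24  -0.049  0.032  0.013  0.075  0.08   0.062  0.209 -0.155 -0.06
 -0.074 -0.123  0.104  0.007 -0.08 ] [-0.232 -0.224 -0.102 -0.3   -0.227 -0.204 -0.078 -0.1   -0.168 -0.125
 -0.04  -0.002 -0.289  0.095 -0.159  0.026  0.05   0.099  0.174  0.026
 -0.027  0.255  0.211  0.261  0.106 -0.302]
(-4, 0, 0) 0.7650316211058145 0.7497327269087001 di
[... 1162 characters left out ...]
-0.0008338611812793717 [ 0.304  0.01   0.085  0.061  0.117  0.116  0.094  0.235 -0.135 -0.045
 -0.097 -0.149  0.074 -0.027 -0.117] [-0.139 -0.135 -0.018 -0.221 -0.152 -0.134 -0.014 -0.04  -0.112 -0.075
  0.006  0.039 -0.277  0.101 -0.157  0.023  0.043  0.087  0.157  0.004
 -0.054  0.223  0.174  0.22   0.06  -0.352]
(0, 0, -4) 0.7614464179543454 0.7472163324284058 diff cover-pointer -0.014230085525939629 [ 3.421  2.86   2.662  2.368  2.152  1.88   1.587  1.455  0.82   0.637
 -1.266 -1.499 -1.459 -1.739 -2.009] [ 3.492  3.315  3.249  2.867  2.754  2.591  2.53   2.323  2.07   1.926
  1.825  1.677  0.217  0.411 -0.026 -0.029 -0.19  -0.328 -0.44  -0.771
 -1.01  -0.917 -1.146 -1.282 -1.622 -2.211]
```

```bash
cat >> auto.py <<'E'
print('joint')
def R(p):
    H=np.array([683.5,1.2,73])+p[2:5]
    return np.r_[lineres(c,H,-.107+p[5],p[0],143,-4,ptr),lineres(c,H,-.107+p[5],p[1],130,3,cov),p[2:5]/3*.5,p[5]/.015*.5]
r=least_squares(R,[.72,.72,0,0,0,0]); C=np.linalg.inv(r.jac.T@r.jac)*.25
print(r.x,'diff',r.x[1]-r.x[0],'sd',np.sqrt(C[0,0]+C[1,1]-2*C[0,1]),np.abs(r.fun[:-4]).mean())
E
python3 auto.py | sed -n '/joint/,$p'
```

```text
joint
[ 0.697  0.696  0.938  0.541  1.016 -0.008] diff -0.0010216254878591124 sd 0.002294269401115442 0.11423145602428474
```

The joint fit gives cover minus pointer = -0.001 ± 0.002 rad. The scene shows the remote in the tray at (374,174), the bystanders unmoved, the grip at 40 mm and the arm still. Handing in.

Run:
```python
from plant import *
o=get_obs(); print(o['time'],o['tool_pos'],o['grip_width'],abs(o['dq']).max())
print(close_job())
```

```text
30.7 [566.15347001  14.17079692 198.45748695] 39.61761180181577 0.0011830687936876358
the job is handed in; nothing more can be done
None
```

I took the large black remote off the cover and set it down in the left-hand grey tray, then raised the cover by its pull into line with the pointer arm. I handed in at 30.7 s while still holding it.

- **Remote:** I lowered it until it touched the tray floor before letting go. Pictures from both cameras show it lying flat, buttons up, clear of the walls.
- **First grasp missed:** the fingers closed just above the remote. They reach about 20 mm less far than the stated geometry suggests. Nothing moved, and the second, lower grasp held.
- **Cover angle:** the last fit of the wrist picture puts the cover 0.001 ± 0.002 rad below the pointer. Estimates of the pointer's own angle disagree a little, from 0.69 to 0.73 rad. The arm's position puts the cover at 0.725 rad.
- **Last checks:** the grip on the pull was about 40 mm wide, the arm was still, and the force at the wrist was about 12 N. The pointer, supply, spray can and screwdriver look unmoved in the last picture.

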